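# Dock the loaded reagent-bottle crate and close its retaining bar

## Task

Dock the heavy bottle crate: push it low, near its base, so that it slides along the bench without tipping, squarely into the open docking bay beside the analyser until it is fully home against the back plate. Then push the swinging retaining bar shut across its front, and come away. Nothing needs gripping, fingertip pushes do it all: lift nothing, do not push on the bottles, and leave the other things on the bench undisturbed.

Things in the scene. Friction and masses are not known exactly. Their poses are not given: they have to be found in the camera images.
- crate: grey plastic crate with three full bottles, 80 (x) x 218 (y) x 100 mm, 0.9 kg in all. Origin: centre of its underside. Its -x face (40 mm off) looks at the robot and is pushed; +x enters the bay first. Closed wall from 4 to 50 mm height, windows to 86, top rail to 100. On two rubber runners 64 mm over all in x (friction 0.5-0.7): pushed on -x below 40 mm it slides (4-7 N), pushed high it tips
- dock: aluminium bay fixed on the bench, no floor, open to the robot. Origin: on the bench where the crate's origin comes when home, with axes parallel; +x points in. Cheeks 58 mm high, back plate 88. White foot guides 25 mm high, 225 mm apart (crate: 218), from x = -10 mm flaring out 18 mm a side to x = -41. Two sprung nozzles push back over the last 7.5 mm with up to 2 N, less than the crate's friction
- bar (a joint): angle of the steel retaining bar, rad: 0 = shut, along the dock's +y from its pivot across the right half of the crate's front, 4 mm clear (only if the crate is home); grows as it opens, counter-clockwise from above: 1.57 = straight out at the robot, 2.4 = stop, out to the right. 136 mm long, 6 thick, 20 tall, 49 mm above the bench at mid height; stiff (0.08 N m), stays where left
- bar_pivot (a point): the upright pivot of the bar at the right front end of the bay, at the bar's mid height (49 mm); in the dock's frame at x = -47.5 mm, y = -135 mm
- bar_knob (a point): centre of the black upright knob (13 mm diameter, 20 tall, 49 mm above the bench) on the out-turned end of the bar: 133 mm along the bar from the pivot and 34 mm off to its outer side (the robot's side when shut). Pushing the knob, or the bar's outer side, swings the bar shut
- bottle_left: white square bottle with blue screw cap, 61 x 61 x 138 mm, 0.19 kg, standing loose in the crate's left (+y) pocket, its cap 146 mm above the bench. Origin: centre of its underside
- bottle_mid: the same, in the middle pocket
- bottle_right: the same, in the right (-y) pocket
- beaker: empty glass beaker, 54 mm diameter, 70 mm tall, just left of the bay; bystander. Origin: centre of its underside
- tube_orange: upright tube with orange cap, 35 mm diameter, 116 mm tall, in front of the analyser; bystander
- keyboard: black keyboard, 148 x 440 x 29 mm, in front of the analyser; bystander

How it is judged:
On the way, in this order (a step that is already met when the one before it is completed fails the run):
1. the crate stands square in the bay, fully home, while the bar is still open (x of crate in the frame of dock above -0.006 m and y of crate in the frame of dock between -0.008 and 0.008 m and angle between the x axis of crate and the x axis of dock, either way round below 0.06 rad and angle between crate's own z axis and vertical below 0.06 rad and value of joint bar above 0.4 rad), for 0.2 s.
2. the bar is swung shut (value of joint bar below 0.08 rad), for 0.2 s.
At the end, for the whole second after the job is handed in: The crate stands upright (within 3 degrees), square in the bay (within 3.5 degrees, 8 mm sideways) and home within 6 mm of the dock's origin, at rest; the bar is shut (below 0.08 rad); the three bottles stand upright in the crate (x of crate in the frame of dock above -0.006 m and y of crate in the frame of dock between -0.008 and 0.008 m and angle between the x axis of crate and the x axis of dock, either way round below 0.06 rad and angle between crate's own z axis and vertical below 0.05 rad and linear speed of crate below 0.01 m/s and value of joint bar below 0.08 rad and angle between each of bottle_left, bottle_mid, bottle_right's own z axis and vertical below 0.15 rad); the robot touches nothing.
It fails at once if the crate tips (more than 10 degrees) (angle between crate's own z axis and vertical above 0.175 rad).
It fails at once if the crate is lifted or carried (height (world z) of crate above 0.015 m).
It fails at once if a bottle is lifted out of its pocket (z of any of bottle_left, bottle_mid, bottle_right in the frame of crate above 0.03 m).
It fails at once if the robot pushes on a bottle (more than 4 N) (contact force between any of the fingers, the arm and bottle_left above 4 N or contact force between any of the fingers, the arm and bottle_mid above 4 N or contact force between any of the fingers, the arm and bottle_right above 4 N).
It fails at once if a bystander is disturbed (moved more than 30 mm) (distance of any of beaker, tube_orange, keyboard from where it was at the start of the episode above 0.03 m).
It also fails if it takes over 54 s, if anything falls off the work surface, if the arm or the gripper's body presses on something with over 40 N, if the wrist force passes 120 N, or if a joint passes its speed limit or range.

## Robot

A 6-joint arm with a two-finger parallel gripper is mounted at the origin on a cart in front of the work surface, level with it; the furniture and walls round the work are solid. World frame = base frame: x ahead of the robot, y to its left, z up, the work surface at z = 0. Lengths are in m, angles in rad, forces in N, time in s.
With the tool pointing down it reaches from about 0.35 to 0.975 m from the base axis. Payload 4.9 kg.
Tool frame: the origin (TCP) lies at the very end of the fingers, on their centre line; the grasp point (between the pads) lies 19 mm behind it; z points along the fingers, y is the line along which they close (so a half turn about z gives the same grasp; the last joint's range is limited). The gripper opens to 85 mm and grips with 20 to 120 N. Pads are 22 mm wide; open, the fingers measure 114 mm over their backs; the gripper's body (76 mm by 85 mm) begins 54 mm behind the grasp point. The pads swing forward as they close: fully open they stand 13 mm farther back than shut.
Start: joints at [1.207, 0.053, 1.613, -0, 1.476, -0.119], TCP at [0.151, 0.606, 0.231] pointing down, gripper open.
Joint ranges: [-3.01, 3.01], [-1.01, 2.22], [0.06, 2.58], [-1.02, 4.17], [0.09, 2.62], [-3.14, 3.14]. Speed limits (rad/s): [2.57, 2.57, 3.14, 3.14, 3.14, 3.14].

## Interface

Orientations are given as a rotation vector (axis times angle).
In Python, from station import get_obs, get_image, finish_job gives the robot as it stands. The module is installed in compiled form; this text tells all that it offers.
- The arm moves only by the tool carry_out, never from a script. Its argument "rows" is a list of rows, each a list of 7 numbers: the turn, a rotation vector about the tool's x, y, z as a fraction of full scale, then the shift along the tool's x, y, z as a fraction of full scale, then the closure, from -1 (fully open) to 1 (shut). A call has 1 to 5 rows; each row is the pose to reach, as a shift and turn from the pose commanded when the call began, along the tool's axes at that moment, turning the shorter way round; what a row does not reach only later rows make up. Full scale, the value 1, is 300 mm for a shift and pi rad for a turn. A row lasts 1/10 s, in which the tool goes at most 50 mm and 8.59 degrees, less where a joint would pass 70% of its speed; a pose out of reach is approached as far as the arm can. A call with a number of a shift or a turn outside -1 to 1 is refused whole. A call with a gripper value outside its range is refused whole. The fingers move at their own pace and stop on an object; "force" is the grip in N (left out, the last holds). Time passes only in rows, so rows that repeat a pose let the fingers close. It gives the time, the measured TCP pose, the force, the opening and the grip force at its end, in the units of the state.
- get_obs(): the state, without advancing time (a new reading comes with each control period).
- get_image(name): name is "scene" or "top"; returns a dict with "img" (480x640x3 uint8, blue, green, red), "mtx" (3x3 intrinsics, pixels), "D" ([k1, k2, p1, p2, k3] as OpenCV has them; the pictures are not rectified), "R" (3x3) and "t" (3): a world point X has camera coordinates R X + t. Camera axes: x right, y down, z forward; pixel columns grow to the right and rows downward; lengths in m; the calibration is good to about 2 mm. A picture is of the moment at which its call begins. There is no depth.
- finish_job(): hands the job in; it is judged then, once.
The state is a dict: "t": time; "q": joint angles; "dq": joint speeds; "effort": joint torques, N m; "tool_pos": TCP position; "tool_rot": TCP orientation; "contact_force": force on the tool from outside, world axes, zero at the start; "wrist_torque": the same for the moment, N m; "opening": finger opening in m; "grip_force": force on a finger pad.
Only numpy, scipy, OpenCV 4.12 (cv2) and the standard library are available. Lean on these libraries where they do the work, as an engineer would, in place of code of your own. Each camera call takes 0.05 s, during which the arm holds its last target. There are 200 camera calls.

## Working session

There is one attempt and no reset: what is moved stays moved. The work goes in short steps, Python scripts to look and compute and a tool call to move; the robot and the scene stay as the last step left them, time stands still between calls to the robot, and variables do not carry over. Pictures are saved under pics/ and viewed, at most 10 in all, crops included, and the job is handed in when it is done.

Besides the shell and the picture viewer there is one more tool, called after "Request:" as a command line: name --pt "numbers of a row" for each row, then --argument value for the rest. carry_out: Moves the arm, as the interface text tells. Shift numbers are shares of 300 mm and turn numbers shares of pi rad, none past 1 either way. Its arguments: {"type":"object","properties":{"rows":{"type":"array"},"force":{"type":"number"}},"required":["rows"]}

```bash
mkdir -p pics
python3 - <<'E'
from station import *
import cv2
for n in("scene","top"):
    d=get_image(n); cv2.imwrite(f"pics/{n}0.png",d["img"]); print(n,d["mtx"].tolist(),d["D"],d["R"].tolist(),d["t"])
o=get_obs(); print(o["t"],o["tool_pos"],o["tool_rot"],o["opening"])
E
```

```text
scene [[582.3656861063181, 0.0, 317.473160810868], [0.0, 582.3656861063181, 249.14897780104604], [0.0, 0.0, 1.0]] [-0.09529147  0.          0.          0.          0.        ] [[0.8854789335476212, -0.4646337787775567, -0.0065199587618545675], [-0.32543710610532095, -0.6100664228068049, -0.7224331455114051], [0.331689234394428, 0.6418211677582761, -0.6914100378243295]] [-0.43120994  0.30557215  1.04877056]
top [[586.540609504018, 0.0, 317.2990470897938], [0.0, 586.540609504018, 241.77944605604813], [0.0, 0.0, 1.0]] [-0.16505931  0.          0.          0.          0.        ] [[0.019525477436803513, -0.9995526650656705, -0.02265448059392203], [-0.9804275801165575, -0.014702131200237188, -0.19633035293851583], [0.19590945836701218, 0.026044521463957127, -0.9802760667404146]] [0.15440541 0.57128524 1.2879167 ]
0.1 [0.15126244 0.60583756 0.23016006] [-3.83508214e-01 -3.11765951e+00  2.83957997e-03] 0.08496981294442452
```

View pics/scene0.png

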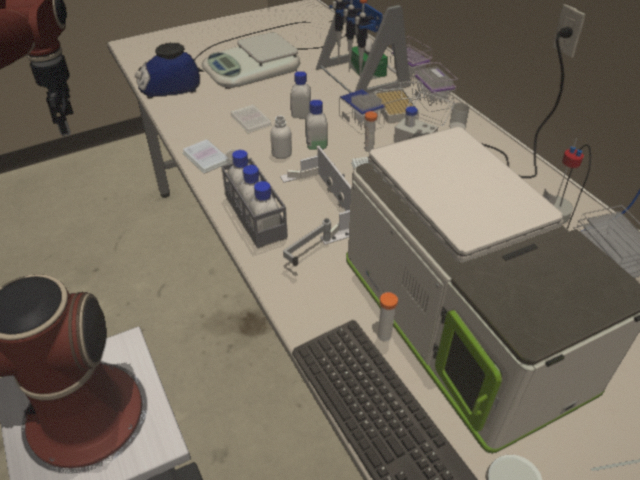

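View pics/top0.png

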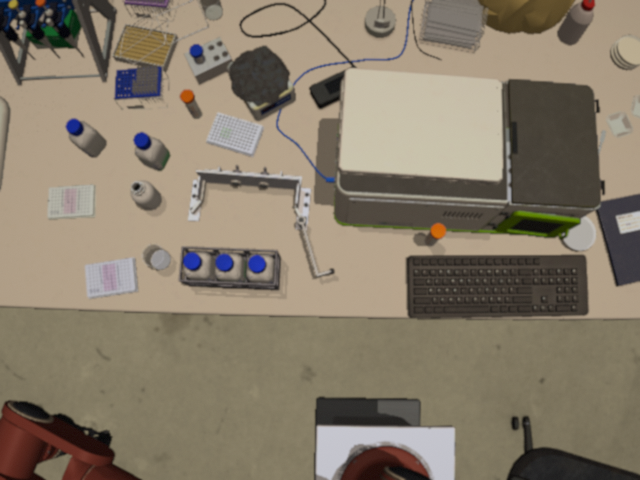

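The top view shows the crate at about (230,268), the bay at (250,190), the bar running from the pivot (302,225) to the knob (330,271), and the beaker at (158,258). I'll zoom in on that area.

```bash
cat > h.py <<'E'
import numpy as np, cv2
from station import *
def ray(d,uv,z):
    p=cv2.undistortPoints(np.array(uv,float).reshape(-1,1,2),d["mtx"],d["D"])[:,0]
    r=np.c_[p,np.ones(len(p))]@d["R"]; c=-d["R"].T@d["t"]
    z=np.broadcast_to(z,len(p)); return c+r*((z-c[2])/r[:,2])[:,None]
def proj(d,X):
    return cv2.projectPoints(np.array(X,float),cv2.Rodrigues(d["R"])[0],d["t"],d["mtx"],d["D"])[0][:,0]
def crop(d,x,y,w,h,s,f): cv2.imwrite(f,cv2.resize(d["img"][y:y+h,x:x+w],None,fx=s,fy=s,interpolation=cv2.INTER_CUBIC))
E
python3 - <<'E'
from h import *
d=get_image("top"); crop(d,140,155,200,145,4,"pics/t1.png")
d=get_image("scene"); crop(d,200,130,170,150,4,"pics/s1.png")
E
```

```text
(no output)
```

View pics/t1.png

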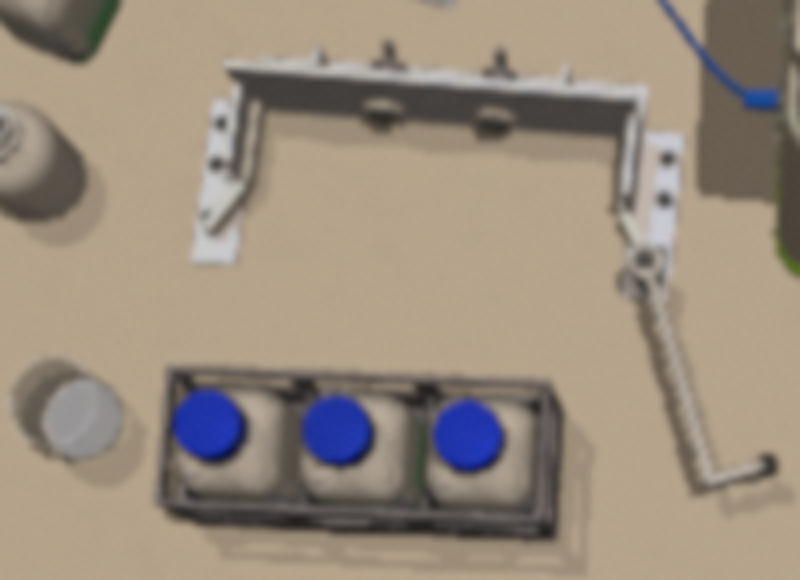

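View pics/s1.png

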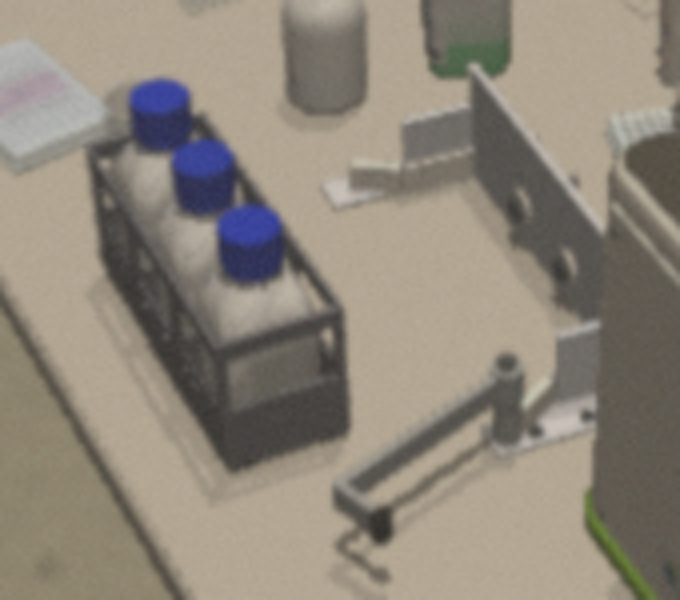

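Run:
```python
from h import *
np.set_printoptions(precision=4,suppress=True)
T=get_image("top");S=get_image("scene")
t=lambda L:[(139.6+a/4,154.6+b/4) for a,b in L]
s=lambda L:[(199.6+a/4,129.6+b/4) for a,b in L]
def show(n,d,L,z):
    print(n); print(ray(d,L,z))
show("crate rim T BL BR FR FL",T,t([(170,370),(553,383),(550,520),(163,505)]),.1)
show("crate rim S BL BR FR FL",S,s([(203,118),(341,312),(222,352),(90,150)]),.1)
show("plate T L R",T,t([(228,65),(645,90)]),.088)
show("plate S L",S,s([(473,66)]),.088)
show("pivot T",T,t([(645,260)]),.06); show("pivot S",S,s([(508,360)]),.06)
show("knob T",T,t([(766,463)]),.059); show("knob S",S,s([(378,514)]),.059)
show("bar corner T",T,t([(705,485)]),.059);show("bar corner S",S,s([(345,488)]),.059)
show("beaker T",T,t([(82,418)]),.07)
show("guide tips T L, R",T,t([(210,232),(627,215)]),.025)
show("guide S L tip, bend",S,s([(352,166),(402,168)]),.025)
show("footplates T L, R",T,t([(192,262),(238,262),(222,100),(648,133),(682,135)]),.003)
```

```text
crate rim T BL BR FR FL
[[0.5434 0.4673 0.1   ]
 [0.5395 0.2504 0.1   ]
 [0.4629 0.2496 0.1   ]
 [0.4669 0.4665 0.1   ]]
crate rim S BL BR FR FL
[[0.5411 0.4645 0.1   ]
 [0.5359 0.2509 0.1   ]
 [0.4626 0.2508 0.1   ]
 [0.4661 0.4664 0.1   ]]
plate T L R
[[0.7272 0.4485 0.088 ]
 [0.7138 0.2043 0.088 ]]
plate S L
[[0.7256 0.4513 0.088 ]]
pivot T
[[0.6199 0.2033 0.06  ]]
pivot S
[[0.6217 0.2104 0.06  ]]
knob T
[[0.5027 0.1316 0.059 ]]
knob S
[[0.4999 0.1326 0.059 ]]
bar corner T
[[0.4895 0.166  0.059 ]]
bar corner S
[[0.4929 0.1593 0.059 ]]
beaker T
[[0.5201 0.5254 0.07  ]]
guide tips T L, R
[[0.6424 0.4682 0.025 ]
 [0.6557 0.2167 0.025 ]]
guide S L tip, bend
[[0.6432 0.4683 0.025 ]
 [0.6715 0.4506 0.025 ]]
footplates T L, R
[[0.6289 0.4837 0.003 ]
 [0.6292 0.455  0.003 ]
 [0.7322 0.4718 0.003 ]
 [0.7133 0.2067 0.003 ]
 [0.7123 0.1859 0.003 ]]
```

The points agree with the sizes given. Pivot to knob measures 137 mm, and the crate rim about 217 × 77 mm.

| Item | Position (x, y) | Angle |
|---|---|---|
| Crate | (0.503, 0.358) | yaw -0.018 |
| Dock | about (0.6755, 0.336) | yaw -0.055 |
| Bar | – | about 1.95 rad |

I'll tilt the tool 45° forward and push with both open fingertips.

```bash
cat >> h.py <<'E'
from scipy.spatial.transform import Rotation as Ro
def tool(yaw,tilt):  # tilt from vertical, tips forward along yaw
    b=np.array([[-np.cos(tilt),0,np.sin(tilt)],[0,1,0],[-np.sin(tilt),0,-np.cos(tilt)]])
    return Ro.from_euler('z',yaw)*Ro.from_matrix(b)
def rows(wps,g=-1,start=None):
    o=get_obs(); p0=o["tool_pos"]; R0=Ro.from_rotvec(o["tool_rot"])
    if start: p0=np.array(start[:3]); R0=tool(*start[3:])
    print("t",o["t"],"pos",p0.round(4),"F",np.round(o["contact_force"],1),"q",np.round(o["q"],2))
    for x,y,z,yaw,tilt in wps:
        r=(R0.inv()*tool(yaw,tilt)).as_rotvec()/np.pi; s=R0.inv().apply(np.array([x,y,z])-p0)/.3
        print([float(v) for v in np.r_[r,s].round(4)]+[g])
E
python3 - <<'E'
from h import *
rows([(.36,.40,.2,-.018,.78)])
rows([(.25,.5,.22,-.018,.78)])
E
```

```text
t 0.3 pos [0.1514 0.6062 0.2308] F [-0.3  0.4  0.4] q [ 1.21  0.05  1.61 -0.    1.48 -0.12]
[-0.0284, -0.2472, -0.0684, -0.8412, -0.4981, 0.1031, -1]
t 0.3 pos [0.1514 0.6062 0.2308] F [-0.3  0.4  0.4] q [ 1.21  0.05  1.61 -0.    1.48 -0.12]
[-0.0284, -0.2472, -0.0684, -0.4047, -0.2636, 0.0363, -1]
```

Request:
carry_out --pt "-0.028 -0.247 -0.068 -0.84 -0.5 0.1 -1" --pt "-0.028 -0.247 -0.068 -0.84 -0.5 0.1 -1" --pt "-0.028 -0.247 -0.068 -0.84 -0.5 0.1 -1" --pt "-0.028 -0.247 -0.068 -0.84 -0.5 0.1 -1" --pt "-0.028 -0.247 -0.068 -0.84 -0.5 0.1 -1"

```text
t: 0.8
tool_pos: [0.329, 0.4306, 0.2069]
tool_rot: [0.042, 2.413, -0.007]
contact_force: [0.5, 0.5, 0.3]
opening: 0.0852
grip_force: 0.0
```

Run:
```python
from h import *
rows([(.40,.36,.15,-.018,.78)])
```

```text
t 0.8 pos [0.329  0.4306 0.2069] F [0.5 0.5 0.3] q [ 1.09 -0.29  2.09 -0.74  1.1  -0.18]
[-0.0015, -0.0164, -0.0048, -0.057, -0.2289, 0.3029, -1]
```

Request:
carry_out --pt "-0.0015 -0.0164 -0.0048 -0.057 -0.2289 0.303 -1" --pt "-0.0015 -0.0164 -0.0048 -0.057 -0.2289 0.303 -1" --pt "-0.0015 -0.0164 -0.0048 -0.057 -0.2289 0.303 -1" --pt "-0.0015 -0.0164 -0.0048 -0.057 -0.2289 0.303 -1"

```text
t: 1.2
tool_pos: [0.3985, 0.3576, 0.1462]
tool_rot: [0.028, 2.37, -0.016]
contact_force: [0.2, 0.1, 0.1]
opening: 0.0856
grip_force: 0.0
```

Run:
```python
from h import *
rows([(.43,.36,.06,-.018,.78),(.44,.36,.014,-.018,.78)])
```

```text
t 1.2 pos [0.3985 0.3576 0.1462] F [0.2 0.1 0.1] q [ 0.88 -0.31  2.23 -0.8   0.87 -0.24]
[-0.0023, -0.0028, -0.0008, 0.1251, 0.0117, 0.279, -1]
[-0.0023, -0.0028, -0.0008, 0.2081, 0.013, 0.4121, -1]
```

Request:
carry_out --pt "-0.0023 -0.0028 -0.0008 0.125 0.012 0.279 -1" --pt "-0.0023 -0.0028 -0.0008 0.125 0.012 0.279 -1" --pt "-0.0023 -0.0028 -0.0008 0.208 0.013 0.412 -1" --pt "-0.0023 -0.0028 -0.0008 0.208 0.013 0.412 -1" --pt "-0.0023 -0.0028 -0.0008 0.208 0.013 0.412 -1"

```text
t: 1.7
tool_pos: [0.44, 0.3641, 0.0262]
tool_rot: [0.016, 2.379, -0.004]
contact_force: [0.4, 0.7, 0.9]
opening: 0.0854
grip_force: 0.0
```

Run:
```python
from h import *
T=get_image("top");S=get_image("scene")
a=cv2.resize(T["img"][200:300,140:340],None,fx=3,fy=3,interpolation=2)
b=cv2.resize(S["img"][130:280,200:400],None,fx=3,fy=3,interpolation=2)[:300+0]
b=cv2.resize(S["img"][140:240,170:370],None,fx=3,fy=3,interpolation=2)
cv2.imwrite("pics/c2.png",np.vstack([a,b]))
rows([(.458,.36,.012,-.018,.78)])
```

```text
t 1.8 pos [0.4408 0.3653 0.0288] F [0.6 0.9 0.5] q [ 0.81 -0.01  2.2  -1.02  0.63  0.02]
[0.0024, -0.0045, -0.0, -0.0029, -0.0172, 0.0801, -1]
```

View pics/c2.png

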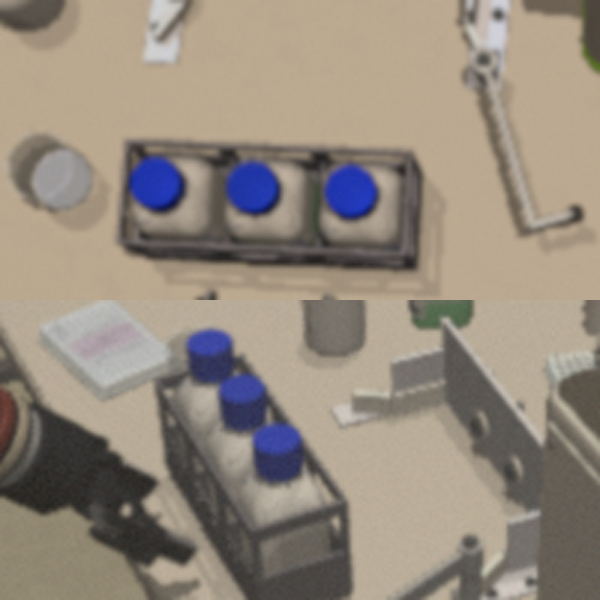

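Run:
```python
from h import *
rows([(.442,.36,.014,-.018,.6)])
```

```text
t 1.8 pos [0.4408 0.3653 0.0288] F [0.6 0.9 0.5] q [ 0.81 -0.01  2.2  -1.02  0.63  0.02]
[0.0024, 0.0527, 0.0002, 0.0309, -0.0178, 0.0384, -1]
```

Request:
carry_out --pt "0.0024 0.0527 0.0002 0.031 -0.018 0.038 -1" --pt "0.0024 0.0527 0.0002 0.031 -0.018 0.038 -1" --pt "0.0024 0.0527 0.0002 0.031 -0.018 0.038 -1"

```text
t: 2.1
tool_pos: [0.4434, 0.36, 0.0155]
tool_rot: [0.026, 2.539, -0.005]
contact_force: [0.8, -0.5, 0.8]
opening: 0.085
grip_force: 0.0
```

Run:
```python
from h import *
print(Ro.from_rotvec(get_obs()["tool_rot"]).as_matrix().round(3))
P=lambda x,y,yaw:(x,y,.014,yaw,.6)
rows([P(.452,.360,-.018),P(.458,.36,-.018),P(.462,.36,-.018),P(.466,.3595,-.018),P(.470,.359,-.018)])
```

```text
[[-0.824  0.02   0.566]
 [ 0.018  1.    -0.009]
 [-0.566  0.002 -0.824]]
t 2.1 pos [0.4434 0.36   0.0155] F [ 0.8 -0.5  0.8] q [ 0.74  0.    2.16 -0.71  0.64 -0.3 ]
[0.0003, 0.0007, -0.0009, -0.0207, 0.0006, 0.0204, -1]
[0.0003, 0.0007, -0.0009, -0.0371, 0.001, 0.0317, -1]
[0.0003, 0.0007, -0.0009, -0.0481, 0.0013, 0.0393, -1]
[0.0003, 0.0007, -0.0009, -0.0592, -0.0001, 0.0468, -1]
[0.0003, 0.0007, -0.0009, -0.0702, -0.0015, 0.0544, -1]
```

Clear of the joint limit now. Next is slow contact.

Request:
carry_out --pt "0.0003 0.0007 -0.0009 -0.0207 0.0006 0.0204 -1" --pt "0.0003 0.0007 -0.0009 -0.0371 0.001 0.0317 -1" --pt "0.0003 0.0007 -0.0009 -0.0481 0.0013 0.0393 -1" --pt "0.0003 0.0007 -0.0009 -0.0592 -0.0001 0.0468 -1" --pt "0.0003 0.0007 -0.0009 -0.0702 -0.0015 0.0544 -1"

```text
t: 2.6
tool_pos: [0.467, 0.3572, 0.009]
tool_rot: [0.02, 2.548, -0.013]
contact_force: [-8.2, 0.6, 5.4]
opening: 0.085
grip_force: 4.2
```

Run:
```python
from h import *
P=lambda x,y,yaw:(x,y,.014,yaw,.6)
# push: from here to dock-like; heading about -0.125, yaw -0.018 -> -0.055
p=get_obs()["tool_pos"]
rows([P(p[0]+.012*i,p[1]-.0015*i,-.018-.003*i) for i in range(1,6)])
```

```text
t 2.6 pos [0.467  0.3572 0.009 ] F [-8.2  0.6  5.4] q [ 0.7   0.05  2.12 -0.69  0.62 -0.35]
[-0.0007, -0.0021, 0.0018, -0.0426, -0.0044, 0.0085, -1]
[-0.0002, -0.0021, 0.0026, -0.0758, -0.0087, 0.031, -1]
[0.0003, -0.0021, 0.0034, -0.109, -0.013, 0.0534, -1]
[0.0009, -0.0021, 0.0042, -0.1422, -0.0173, 0.0758, -1]
[0.0014, -0.0021, 0.005, -0.1755, -0.0216, 0.0983, -1]
```

Run:
```python
from h import *
P=lambda x,y,yaw:(x,y,.016,yaw,.6)
p=get_obs()["tool_pos"]
rows([P(p[0]+.010*i,p[1]-.0012*i,-.018-.003*i) for i in range(1,6)])
```

```text
t 2.6 pos [0.467  0.3572 0.009 ] F [-8.2  0.6  5.4] q [ 0.7   0.05  2.12 -0.69  0.62 -0.35]
[-0.0007, -0.0021, 0.0018, -0.0408, -0.0035, -0.0007, -1]
[-0.0002, -0.0021, 0.0026, -0.0684, -0.007, 0.018, -1]
[0.0003, -0.0021, 0.0034, -0.0961, -0.0104, 0.0367, -1]
[0.0009, -0.0021, 0.0042, -0.1238, -0.0138, 0.0553, -1]
[0.0014, -0.0021, 0.005, -0.1515, -0.0172, 0.074, -1]
```

Request:
carry_out --pt "-0.0007 -0.0021 0.0018 -0.0408 -0.0035 -0.0007 -1" --pt "-0.0002 -0.0021 0.0026 -0.0684 -0.007 0.018 -1" --pt "0.0003 -0.0021 0.0034 -0.0961 -0.0104 0.0367 -1" --pt "0.0009 -0.0021 0.0042 -0.1238 -0.0138 0.0553 -1" --pt "0.0014 -0.0021 0.005 -0.1515 -0.0172 0.074 -1"

```text
t: 3.1
tool_pos: [0.5177, 0.3504, 0.0153]
tool_rot: [0.043, 2.542, -0.015]
contact_force: [-5.0, 1.3, -2.7]
opening: 0.0853
grip_force: 2.0
```

Run:
```python
from h import *
T=get_image("top");S=get_image("scene")
a=cv2.resize(T["img"][155:300,140:340],None,fx=3,fy=3,interpolation=2)
b=cv2.resize(S["img"][175:230,200:400],None,fx=3,fy=3,interpolation=2)
cv2.imwrite("pics/c3.png",np.vstack([a,b]))
P=lambda x,y,yaw:(x,y,.016,yaw,.6)
p=get_obs()["tool_pos"]
print(Ro.from_rotvec(get_obs()["tool_rot"]).as_matrix().round(3))
rows([P(p[0]+.010*i,p[1]-.0015*i,-.033-.003*i) for i in range(1,6)])
```

```text
[[-0.824  0.035  0.565]
 [ 0.029  0.999 -0.02 ]
 [-0.566  0.    -0.825]]
t 3.2 pos [0.519  0.3506 0.0165] F [-3.9  0.  -2.3] q [ 0.63  0.1   2.05 -0.67  0.6  -0.42]
[0.0002, 0.0004, 0.0003, -0.0267, -0.0038, 0.0202, -1]
[0.0008, 0.0004, 0.0011, -0.0543, -0.0077, 0.0392, -1]
[0.0013, 0.0004, 0.0019, -0.082, -0.0115, 0.0581, -1]
[0.0018, 0.0004, 0.0027, -0.1096, -0.0153, 0.0771, -1]
[0.0024, 0.0004, 0.0034, -0.1372, -0.0192, 0.096, -1]
```

View pics/c3.png

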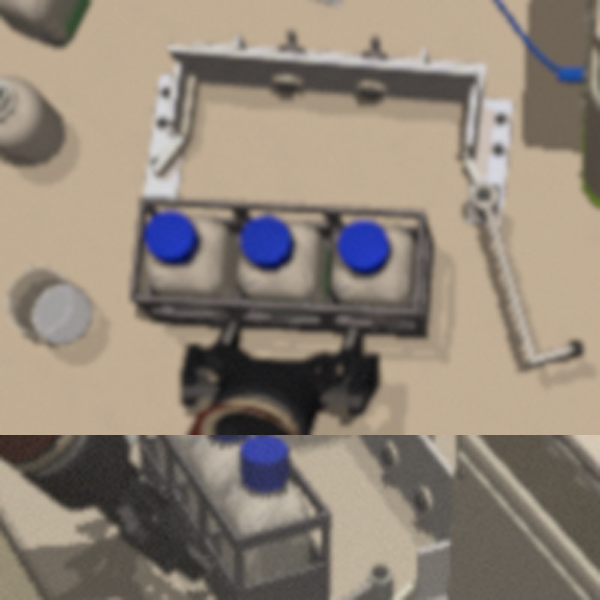

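Pushing works. The crate's rear rim corners are now at crop (145,200) and (425,212), and it's following square. I'll compute its pose in the dock frame.

```bash
cat >> h.py <<'E'
DO=np.array([.6755,.336]);DY=-.055
def crate(uvL,uvR,d):
    P=ray(d,[uvL,uvR],.1)[:,:2]; v=P[0]-P[1]; yaw=np.arctan2(-v[0],v[1])
    n=np.array([np.cos(yaw),np.sin(yaw)]); c=P.mean(0)-.039*n
    e=c-DO; ca,sa=np.cos(DY),np.sin(DY)
    print("crate",c.round(4),"yaw",yaw.round(3),"len",np.hypot(*v).round(4),"dock xy",np.round([ca*e[0]+sa*e[1],-sa*e[0]+ca*e[1]],4))
E
python3 - <<'E'
from h import *
T=get_image("top")
crate((139.6+145/3,154.6+200/3),(139.6+425/3,154.6+212/3),T)
E
```

```text
crate [0.561  0.3524] yaw -0.031 len 0.2132 dock xy [-0.1152  0.0101]
```

Run:
```python
from h import *
P=lambda x,y,yaw:(x,y,.016,yaw,.6)
p=get_obs()["tool_pos"]
rows([P(p[0]+.010*i,p[1]-.0019*i,-.033-.0045*i) for i in range(1,6)])
```

```text
t 3.25 pos [0.5184 0.3506 0.0163] F [ 0.1  0.1 -1.5] q [ 0.63  0.1   2.05 -0.67  0.6  -0.42]
[0.0005, 0.0003, 0.0008, -0.0271, -0.0052, 0.0198, -1]
[0.0013, 0.0003, 0.002, -0.0547, -0.0104, 0.0387, -1]
[0.0021, 0.0003, 0.0032, -0.0824, -0.0155, 0.0577, -1]
[0.003, 0.0003, 0.0043, -0.1101, -0.0207, 0.0767, -1]
[0.0038, 0.0003, 0.0055, -0.1377, -0.0259, 0.0956, -1]
```

Request:
carry_out --pt "0.0005 0.0003 0.0008 -0.0271 -0.0052 0.0198 -1" --pt "0.0013 0.0003 0.002 -0.0547 -0.0104 0.0387 -1" --pt "0.0021 0.0003 0.0032 -0.0824 -0.0155 0.0577 -1" --pt "0.003 0.0003 0.0043 -0.11 -0.0207 0.0767 -1" --pt "0.0038 0.0003 0.0055 -0.1377 -0.0259 0.0956 -1"

```text
t: 3.75
tool_pos: [0.5677, 0.3418, 0.0162]
tool_rot: [0.069, 2.541, -0.021]
contact_force: [-5.0, 0.7, 0.7]
opening: 0.0851
grip_force: 2.6
```

Run:
```python
from h import *
T=get_image("top");S=get_image("scene")
crop(T,150,160,190,140,4,"pics/t4.png")
p=get_obs()["tool_pos"]
P=lambda x,y,yaw:(x,y,.016,yaw,.6)
rows([P(p[0]+.008*i,p[1]-.0008*i,-.055) for i in range(1,6)])
```

```text
t 3.85 pos [0.5692 0.3417 0.0172] F [-1.  -1.   0.9] q [ 0.57  0.17  1.97 -0.64  0.59 -0.48]
[0.0003, 0.0006, -0.0001, -0.0198, -0.0012, 0.0184, -1]
[0.0003, 0.0006, -0.0001, -0.0419, -0.0024, 0.0336, -1]
[0.0003, 0.0006, -0.0001, -0.064, -0.0036, 0.0487, -1]
[0.0003, 0.0006, -0.0001, -0.086, -0.0048, 0.0639, -1]
[0.0003, 0.0006, -0.0001, -0.1081, -0.006, 0.079, -1]
```

View pics/t4.png

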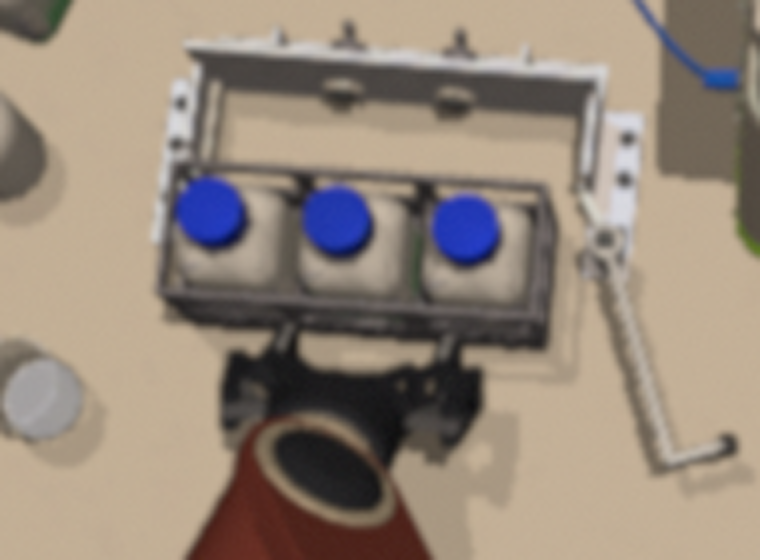

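Run:
```python
from h import *
T=get_image("top")
crate((149.6+173/4,159.6+163/4),(149.6+548/4,159.6+185/4),T)
for x,y,z in[(-.041,.1305,.025),(-.01,.1125,.025),(-.041,-.1305,.025),(-.0475,-.135,.06),(.043,0,.088)]:
    X=np.r_[DO+Ro.from_euler('z',DY).apply([x,y,0])[:2],z]; print(x,y,((proj(T,[X])[0]-[149.6,159.6])*4).round())
```

```text
crate [0.6082 0.3437] yaw -0.05 len 0.2158 dock xy [-0.0676  0.004 ]
-0.041 0.1305 [169. 213.]
-0.01 0.1125 [204. 165.]
-0.041 -0.1305 [600. 241.]
-0.0475 -0.135 [604. 239.]
0.043 0 [382.  60.]
```

Request:
carry_out --pt "0.0003 0.0006 -0.0001 -0.0198 -0.003 0.0184 -1" --pt "0.0003 0.0006 -0.0001 -0.042 -0.006 0.0336 -1" --pt "0.0003 0.0006 -0.0001 -0.064 -0.009 0.0487 -1" --pt "0.0003 0.0006 -0.0001 -0.086 -0.012 0.0639 -1" --pt "0.0003 0.0006 -0.0001 -0.108 -0.014 0.079 -1"

```text
t: 4.4
tool_pos: [0.6003, 0.3303, 0.009]
tool_rot: [0.069, 2.557, -0.041]
contact_force: [-20.8, -17.0, 0.3]
opening: 0.0859
grip_force: 11.5
```

Run:
```python
from h import *
p=get_obs()["tool_pos"]
P=lambda x,y,yaw:(x,y,.016,yaw,.6)
rows([P(p[0]+.005*i,p[1]-.0003*i,-.055) for i in range(1,6)])
```

```text
t 4.4 pos [0.6003 0.3303 0.009 ] F [-20.8 -17.    0.3] q [ 0.52  0.23  1.91 -0.6   0.58 -0.56]
[-0.0045, -0.0052, 0.0017, -0.0269, -0.0004, -0.0104, -1]
[-0.0045, -0.0052, 0.0017, -0.0408, -0.0004, -0.0012, -1]
[-0.0045, -0.0052, 0.0017, -0.0547, -0.0004, 0.008, -1]
[-0.0045, -0.0052, 0.0017, -0.0687, -0.0005, 0.0172, -1]
[-0.0045, -0.0052, 0.0017, -0.0826, -0.0005, 0.0264, -1]
```

Run:
```python
from h import *
T=get_image("top");S=get_image("scene")
a=cv2.resize(T["img"][160:260,170:320],None,fx=4,fy=4,interpolation=2)
b=cv2.resize(S["img"][140:190,230:380],None,fx=4,fy=4,interpolation=2)
cv2.imwrite("pics/c5.png",np.vstack([a,b]))
o=get_obs(); print(o["tool_pos"],o["contact_force"],o["wrist_torque"])
print(Ro.from_rotvec(o["tool_rot"]).as_matrix().round(3))
```

```text
[0.60109138 0.33021215 0.00823655] [-14.61397818  -8.64520223  -0.30802621] [-1.16247466  2.12141877 -0.28825121]
[[-0.833  0.058  0.55 ]
 [ 0.041  0.998 -0.043]
 [-0.552 -0.013 -0.834]]
```

View pics/c5.png

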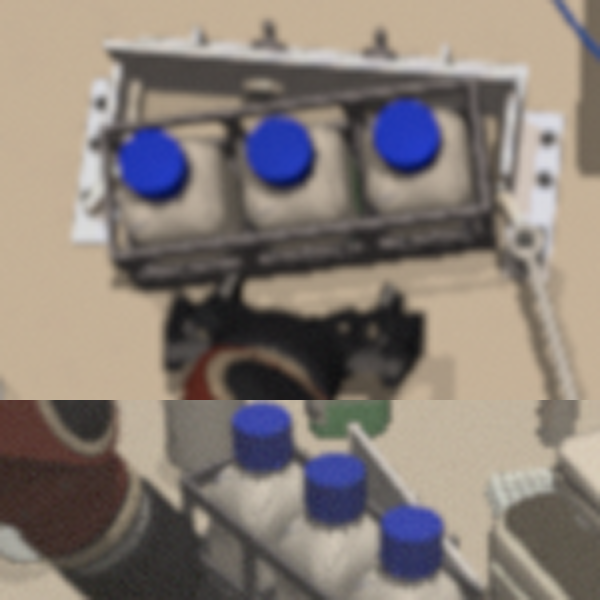

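Run:
```python
from h import *
T=get_image("top")
f=lambda a,b:(169.6+a/4,159.6+b/4)
crate(f(106,133),f(472,83),T)
P=ray(T,[f(106,133),f(472,83),f(490,207),f(116,258)],.1)[:,:2]; print(P)
loc=Ro.from_euler('z',DY).inv().apply(np.c_[P-DO,np.zeros(4)]); print(loc.round(4))
```

```text
crate [0.6476 0.3326] yaw 0.149 len 0.2119 dock xy [-0.0277 -0.005 ]
[[0.67037196 0.44313575]
 [0.70192855 0.23362198]
 [0.62919048 0.22123014]
 [0.59698701 0.43262059]]
[[-0.011   0.1067  0.    ]
 [ 0.032  -0.1008  0.    ]
 [-0.0399 -0.1171  0.    ]
 [-0.0837  0.0922  0.    ]]
```

The left leading corner caught on the guide flare and the crate slewed to yaw +0.15. Rear rim corners are at crop (106,133) and (472,83). I'll back off, shift the fingers left to cover that corner, and push it square.

Run:
```python
from h import *
P=lambda x,y:(x,y,.018,-.055,.6)
rows([P(.57,.334),P(.57,.334),P(.57,.372),P(.57,.372),P(.58,.372)])
```

```text
t 4.55 pos [0.6011 0.3302 0.0082] F [-15.8  -8.5   0.3] q [ 0.52  0.23  1.91 -0.6   0.58 -0.56]
[-0.004, -0.0049, 0.0015, 0.0688, 0.0061, -0.0847, -1]
[-0.004, -0.0049, 0.0015, 0.0688, 0.0061, -0.0847, -1]
[-0.004, -0.0049, 0.0015, 0.074, 0.1326, -0.0902, -1]
[-0.004, -0.0049, 0.0015, 0.074, 0.1326, -0.0902, -1]
[-0.004, -0.0049, 0.0015, 0.0463, 0.1345, -0.0718, -1]
```

Request:
carry_out --pt "-0.004 -0.0049 0.0015 0.069 0.006 -0.085 -1" --pt "-0.004 -0.0049 0.0015 0.069 0.006 -0.085 -1" --pt "-0.004 -0.0049 0.0015 0.074 0.133 -0.09 -1" --pt "-0.004 -0.0049 0.0015 0.074 0.133 -0.09 -1" --pt "-0.004 -0.0049 0.0015 0.046 0.134 -0.072 -1"

```text
t: 5.05
tool_pos: [0.5862, 0.3776, 0.0252]
tool_rot: [0.067, 2.527, -0.005]
contact_force: [-0.5, 0.2, 0.2]
opening: 0.0858
grip_force: 0.0
```

Run:
```python
from h import *
P=lambda x,y:(x,y,.017,-.055,.6)
rows([P(.588,.373),P(.594,.373),P(.598,.3725),P(.602,.372),P(.606,.3715)])
```

```text
t 5.05 pos [0.5862 0.3776 0.0252] F [-0.5  0.2  0.2] q [ 0.6   0.23  1.89 -0.64  0.61 -0.46]
[0.0042, 0.0044, -0.0007, 0.0102, -0.0152, 0.0262, -1]
[0.0042, 0.0044, -0.0007, -0.0062, -0.0142, 0.0378, -1]
[0.0042, 0.0044, -0.0007, -0.0171, -0.0152, 0.0455, -1]
[0.0042, 0.0044, -0.0007, -0.0281, -0.0162, 0.0532, -1]
[0.0042, 0.0044, -0.0007, -0.039, -0.0173, 0.0609, -1]
```

Request:
carry_out --pt "0.0042 0.0044 -0.0007 0.0102 -0.0152 0.0262 -1" --pt "0.0042 0.0044 -0.0007 -0.0062 -0.0142 0.0378 -1" --pt "0.0042 0.0044 -0.0007 -0.0171 -0.0152 0.0455 -1" --pt "0.0042 0.0044 -0.0007 -0.0281 -0.0162 0.0532 -1" --pt "0.0042 0.0044 -0.0007 -0.039 -0.0173 0.0609 -1"

```text
t: 5.55
tool_pos: [0.5961, 0.3696, 0.0106]
tool_rot: [0.069, 2.557, -0.031]
contact_force: [-53.7, 4.4, 14.7]
opening: 0.0854
grip_force: 26.0
```

Run:
```python
from h import *
P=lambda x,y:(x,y,.017,-.055,.6)
rows([P(.610+.004*i,.371-.0004*i) for i in range(5)],start=(.606,.3715,.017,-.055,.6))
```

```text
t 5.55 pos [0.606  0.3715 0.017 ] F [-53.7   4.4  14.7] q [ 0.58  0.27  1.86 -0.61  0.62 -0.5 ]
[0.0, 0.0, 0.0, -0.0111, -0.0009, 0.0076, -1]
[0.0, 0.0, 0.0, -0.0221, -0.0015, 0.0151, -1]
[0.0, 0.0, 0.0, -0.0332, -0.0021, 0.0227, -1]
[0.0, 0.0, 0.0, -0.0442, -0.0027, 0.0302, -1]
[0.0, 0.0, 0.0, -0.0553, -0.0033, 0.0378, -1]
```

Force is up at 54 N, so it's wedged. I'll back off and look before pushing harder.

Request:
carry_out --pt "0 0 0 0.11 0 -0.07 -1" --pt "0 0 0 0.14 0 -0.1 -1" --pt "0 0 0 0.14 0 -0.1 -1"

```text
t: 5.85
tool_pos: [0.5531, 0.373, 0.0169]
tool_rot: [0.071, 2.542, -0.023]
contact_force: [0.3, -0.4, -0.3]
opening: 0.0854
grip_force: 0.0
```

Run:
```python
from h import *
T=get_image("top")
DOn=np.array([.674,.335])
a=cv2.resize(T["img"][162:242,175:315],None,fx=5.7,fy=5.7,interpolation=2)
def ln(pts,col):
    R=Ro.from_euler('z',DY)
    X=[np.r_[DOn+R.apply([x,y,0])[:2],z] for x,y,z in pts]
    p=((proj(T,X)-[174.6,161.6])*5.7).astype(int)
    cv2.polylines(a,[p.reshape(-1,1,2)],False,col,1)
for s in(1,-1): ln([(-.041,s*.1305,.025),(-.01,s*.1125,.025),(.04,s*.1125,.025)],(0,0,255))
ln([(.04,-.11,.088),(.04,.11,.088)],(0,255,0)); ln([(-.0475,-.135,.067),(-.0475,-.130,.067)],(255,0,255))
cv2.imwrite("pics/t9.png",a); print(a.shape,get_obs()["tool_pos"],get_obs()["contact_force"])
```

```text
(456, 798, 3) [0.55458622 0.37322426 0.01779923] [ 0.23441876 -0.10271742  0.87663505]
```

View pics/t9.png

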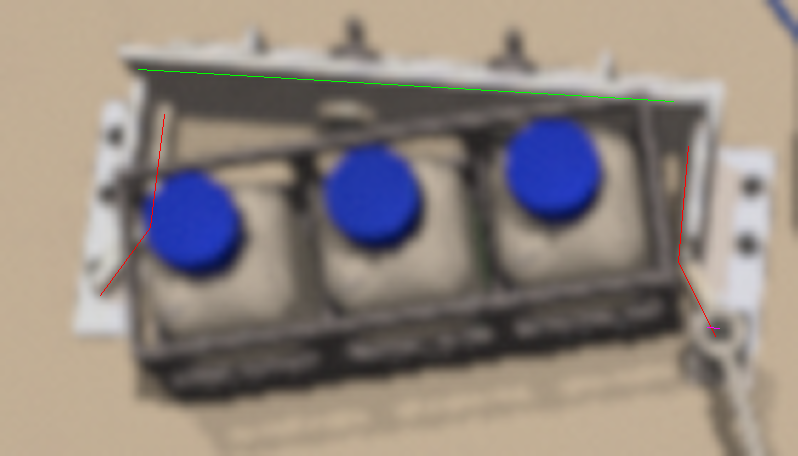

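The crate's left leading corner sits right at the left guide's throat, with the crate skewed by about 0.2 rad. I'll nudge the left side about 4 mm toward -y from outside, with the fingers shut and the tool leaning away, then push the left end in.

```bash
cat >> h.py <<'E'
def rowsR(wps,g=1):  # (x,y,z,Rotation)
    o=get_obs(); p0=o["tool_pos"]; R0=Ro.from_rotvec(o["tool_rot"])
    print("t",o["t"],"pos",p0.round(4),"F",np.round(o["contact_force"],1),"q",np.round(o["q"],2))
    for x,y,z,R in wps:
        r=(R0.inv()*R).as_rotvec()/np.pi; s=R0.inv().apply(np.array([x,y,z])-p0)/.3
        print([float(v) for v in np.r_[r,s].round(4)]+[g])
LEAN=Ro.from_euler('x',-.45)*tool(-.055,.1)
E
python3 - <<'E'
from h import *
rowsR([(.55,.42,.15,LEAN),(.62,.50,.18,LEAN)])
E
```

```text
t 5.9 pos [0.5546 0.3732 0.0178] F [ 0.2 -0.1  0.9] q [ 0.63  0.19  1.94 -0.66  0.63 -0.41]
[0.1354, 0.1484, -0.05, -0.2289, 0.1548, -0.3774, 1]
[0.1354, 0.1484, -0.05, -0.4652, 0.4342, -0.3369, 1]
```

Request:
carry_out --pt "0.1354 0.1484 -0.05 -0.229 0.155 -0.377 1" --pt "0.1354 0.1484 -0.05 -0.229 0.155 -0.377 1" --pt "0.1354 0.1484 -0.05 -0.229 0.155 -0.377 1" --pt "0.1354 0.1484 -0.05 -0.465 0.434 -0.337 1" --pt "0.1354 0.1484 -0.05 -0.465 0.434 -0.337 1"

```text
t: 6.4
tool_pos: [0.6068, 0.4808, 0.1752]
tool_rot: [0.052, 2.943, -0.657]
contact_force: [1.9, -0.2, 0.9]
opening: 0.0126
grip_force: 0.0
```

Run:
```python
from h import *
rowsR([(.645,.495,.15,LEAN),(.65,.49,.08,LEAN),(.65,.487,.036,LEAN)])
```

```text
t 6.4 pos [0.6068 0.4808 0.1752] F [ 1.9 -0.2  0.9] q [ 0.72  0.58  1.11 -0.41  1.65 -0.81]
[0.0043, 0.0047, -0.0024, -0.115, 0.086, 0.0698, 1]
[0.0043, 0.0047, -0.0024, -0.1012, 0.1703, 0.2882, 1]
[0.0043, 0.0047, -0.0024, -0.0822, 0.223, 0.4241, 1]
```

Request:
carry_out --pt "0.0043 0.0047 -0.0024 -0.115 0.086 0.07 1" --pt "0.0043 0.0047 -0.0024 -0.101 0.17 0.288 1" --pt "0.0043 0.0047 -0.0024 -0.101 0.17 0.288 1" --pt "0.0043 0.0047 -0.0024 -0.082 0.223 0.424 1" --pt "0.0043 0.0047 -0.0024 -0.082 0.223 0.424 1"

```text
t: 6.9
tool_pos: [0.6431, 0.4813, 0.0225]
tool_rot: [0.042, 2.963, -0.699]
contact_force: [0.2, 0.0, -1.8]
opening: 0.0001
grip_force: 0.0
```

Run:
```python
from h import *
rowsR([(.647,y,.036,LEAN) for y in(.478,.472,.466,.462,.458)])
```

```text
t 6.9 pos [0.6431 0.4813 0.0225] F [ 0.2  0.  -1.8] q [ 0.69  0.8   1.06 -0.41  1.53 -0.78]
[-0.0033, -0.0036, 0.0021, -0.0177, -0.0293, -0.034, 1]
[-0.0033, -0.0036, 0.0021, -0.0178, -0.0472, -0.025, 1]
[-0.0033, -0.0036, 0.0021, -0.0179, -0.0651, -0.0161, 1]
[-0.0033, -0.0036, 0.0021, -0.0179, -0.077, -0.0101, 1]
[-0.0033, -0.0036, 0.0021, -0.018, -0.0889, -0.0042, 1]
```

Request:
carry_out --pt "-0.0033 -0.0036 0.0021 -0.0177 -0.029 -0.034 1" --pt "-0.0033 -0.0036 0.0021 -0.0178 -0.047 -0.025 1" --pt "-0.0033 -0.0036 0.0021 -0.0179 -0.065 -0.016 1" --pt "-0.0033 -0.0036 0.0021 -0.0179 -0.077 -0.01 1" --pt "-0.0033 -0.0036 0.0021 -0.018 -0.089 -0.004 1"

```text
t: 7.4
tool_pos: [0.6506, 0.4617, 0.0459]
tool_rot: [0.05, 2.945, -0.664]
contact_force: [0.3, -1.1, 0.2]
opening: 0.0
grip_force: 0.0
```

Run:
```python
from h import *
p=get_obs()["tool_pos"]
rowsR([(.647,p[1]-.0015*i,.036,LEAN) for i in range(1,6)])
```

```text
t 7.4 pos [0.6506 0.4617 0.0459] F [ 0.3 -1.1  0.2] q [ 0.67  0.73  1.11 -0.42  1.5  -0.8 ]
[0.0029, 0.0037, -0.0016, 0.016, 0.0088, 0.0303, 1]
[0.0029, 0.0037, -0.0016, 0.016, 0.0043, 0.0324, 1]
[0.0029, 0.0037, -0.0016, 0.0159, -0.0003, 0.0346, 1]
[0.0029, 0.0037, -0.0016, 0.0159, -0.0048, 0.0367, 1]
[0.0029, 0.0037, -0.0016, 0.0159, -0.0093, 0.0389, 1]
```

Request:
carry_out --pt "0 0 0 0 0 0 1" --pt "0 0 0 0 0 0 1"

```text
t: 7.6
tool_pos: [0.6501, 0.4618, 0.0441]
tool_rot: [0.049, 2.946, -0.666]
contact_force: [0.1, -1.0, -0.4]
opening: -0.0002
grip_force: 0.0
```

Run:
```python
from h import *
rowsR([(.647,y,.038,LEAN) for y in(.462,.459,.456,.454,.453)])
```

```text
t 7.6 pos [0.6501 0.4618 0.0441] F [ 0.1 -1.  -0.4] q [ 0.67  0.74  1.11 -0.42  1.5  -0.8 ]
[0.0025, 0.0032, -0.0013, 0.0127, 0.0087, 0.0168, 1]
[0.0025, 0.0032, -0.0013, 0.0126, -0.0003, 0.0211, 1]
[0.0025, 0.0032, -0.0013, 0.0126, -0.0094, 0.0255, 1]
[0.0025, 0.0032, -0.0013, 0.0125, -0.0154, 0.0283, 1]
[0.0025, 0.0032, -0.0013, 0.0125, -0.0184, 0.0298, 1]
```

Request:
carry_out --pt "0.0025 0.0032 -0.0013 0.0127 0.0087 0.0168 1" --pt "0.0025 0.0032 -0.0013 0.0126 -0.0003 0.021 1" --pt "0.0025 0.0032 -0.0013 0.0126 -0.0094 0.0255 1" --pt "0.0025 0.0032 -0.0013 0.0125 -0.0154 0.0283 1" --pt "0.0025 0.0032 -0.0013 0.0125 -0.0184 0.0298 1"

```text
t: 8.1
tool_pos: [0.6472, 0.4538, 0.0382]
tool_rot: [0.047, 2.954, -0.677]
contact_force: [-1.2, 4.7, -0.6]
opening: 0.0002
grip_force: 0.0
```

Run:
```python
from h import *
p=get_obs()["tool_pos"]
rowsR([(.647,p[1]-.0015*i,.038,LEAN) for i in range(1,6)])
```

```text
t 8.1 pos [0.6472 0.4538 0.0382] F [-1.2  4.7 -0.6] q [ 0.66  0.73  1.13 -0.42  1.49 -0.8 ]
[0.0007, 0.0002, 0.0, 0.0006, -0.0042, 0.0027, 1]
[0.0007, 0.0002, 0.0, 0.0005, -0.0087, 0.0049, 1]
[0.0007, 0.0002, 0.0, 0.0005, -0.0132, 0.0071, 1]
[0.0007, 0.0002, 0.0, 0.0005, -0.0177, 0.0093, 1]
[0.0007, 0.0002, 0.0, 0.0005, -0.0222, 0.0114, 1]
```

Contact is made at 4.7 N. I'll push gently a little further.

Request:
carry_out --pt "0.0007 0.0002 0 0.0006 -0.0042 0.0027 1" --pt "0.0007 0.0002 0 0.0005 -0.0087 0.0049 1" --pt "0.0007 0.0002 0 0.0005 -0.0132 0.0071 1"

```text
t: 8.4
tool_pos: [0.6471, 0.4513, 0.0386]
tool_rot: [0.046, 2.954, -0.675]
contact_force: [-0.4, 11.4, 0.4]
opening: -0.0001
grip_force: 0.0
```

```bash
cat >> h.py <<'E'
def loc(P): return Ro.from_euler('z',DY).inv().apply(np.r_[np.array(P[:2])-DO,0])[:2].round(4)
E
python3 - <<'E'
from h import *
# blue caps -> crate pose without viewing (cap tops z=.146)
T=get_image("top"); hsv=cv2.cvtColor(T["img"],cv2.COLOR_BGR2HSV)
m=cv2.inRange(hsv,(105,150,60),(130,255,255)); m[:150]=0;m[300:]=0;m[:,:165]=0;m[:,310:]=0
n,_,st,c=cv2.connectedComponentsWithStats(m)
for i in range(1,n):
    if st[i,4]>100: X=ray(T,[c[i]],.14)[0]; print(c[i].round(1),st[i,4],X.round(4),loc(X))
E
```

```text
[272.5 191.3] 217 [0.664  0.2628 0.14  ] [-0.0075 -0.0738]
[241.  196.3] 209 [0.6519 0.3322 0.14  ] [-0.0233 -0.0051]
[209.3 200.8] 218 [0.6408 0.4025 0.14  ] [-0.0383  0.0645]
```

The caps give a clean pose: centre (0.652, 0.333), yaw +0.165. So the right far corner is already at the plate and the left one is at the throat. Next I'll push the left end forward low, with the fingers shut.

Run:
```python
from h import *
A=tool(-.1,.6)
rowsR([(.64,.485,.06,LEAN),(.60,.49,.16,LEAN),(.55,.43,.17,A)])
```

```text
t 8.45 pos [0.6471 0.4513 0.0388] F [-0.3  8.5 -1.1] q [ 0.66  0.73  1.14 -0.42  1.49 -0.8 ]
[0.0012, 0.0006, 0.0002, 0.0159, 0.0695, -0.1145, 1]
[0.0012, 0.0006, 0.0002, 0.11, -0.0664, -0.4336, 1]
[-0.1292, -0.1448, 0.0628, 0.2708, -0.2699, -0.3935, 1]
```

Request:
carry_out --pt "0.0012 0.0006 0.0002 0.016 0.07 -0.115 1" --pt "0.0012 0.0006 0.0002 0.11 -0.066 -0.434 1" --pt "0.0012 0.0006 0.0002 0.11 -0.066 -0.434 1" --pt "-0.129 -0.145 0.063 0.271 -0.27 -0.394 1" --pt "-0.129 -0.145 0.063 0.271 -0.27 -0.394 1"

```text
t: 8.95
tool_pos: [0.5524, 0.4303, 0.1738]
tool_rot: [0.089, 2.783, -0.386]
contact_force: [0.3, -0.1, 1.5]
opening: 0.0002
grip_force: 0.0
```

Request:
carry_out --pt "0 0 0 0 0 0 1" --pt "0 0 0 0 0 0 1"

```text
t: 9.15
tool_pos: [0.5467, 0.4251, 0.168]
tool_rot: [0.086, 2.794, -0.403]
contact_force: [0.7, -0.0, 0.2]
opening: -0.0004
grip_force: 0.0
```

Run:
```python
from h import *
A=tool(-.1,.6)
rowsR([(.55,.418,.12,A),(.555,.418,.05,A),(.56,.418,.018,A)])
```

```text
t 9.15 pos [0.5467 0.4251 0.168 ] F [ 0.7 -0.   0.2] q [ 0.72  0.25  1.54 -0.44  1.33 -0.69]
[-0.0777, -0.0841, 0.0367, 0.0399, 0.0209, 0.1559, 1]
[-0.0777, -0.0841, 0.0367, 0.0981, 0.0846, 0.3733, 1]
[-0.0777, -0.0841, 0.0367, 0.1161, 0.1147, 0.4755, 1]
```

Request:
carry_out --pt "-0.0777 -0.0841 0.0367 0.04 0.021 0.156 1" --pt "-0.0777 -0.0841 0.0367 0.04 0.021 0.156 1" --pt "-0.0777 -0.0841 0.0367 0.098 0.085 0.373 1" --pt "-0.0777 -0.0841 0.0367 0.116 0.115 0.475 1" --pt "-0.0777 -0.0841 0.0367 0.116 0.115 0.475 1"

```text
t: 9.65
tool_pos: [0.5619, 0.419, 0.011]
tool_rot: [0.127, 2.545, -0.048]
contact_force: [-0.9, -0.5, -1.3]
opening: 0.0002
grip_force: 0.0
```

Request:
carry_out --pt "0 0 0 0 0 0 1" --pt "0 0 0 0 0 0 1"

```text
t: 9.85
tool_pos: [0.5675, 0.4247, 0.0245]
tool_rot: [0.13, 2.53, -0.029]
contact_force: [-0.0, -0.1, 0.6]
opening: 0.0001
grip_force: 0.0
```

Run:
```python
from h import *
A=tool(-.1,.6)
rowsR([(.575,.418,.018,A),(.582,.418,.018,A),(.588,.417,.018,A),(.592,.4155,.018,A),(.596,.414,.018,A)])
```

```text
t 9.85 pos [0.5675 0.4247 0.0245] F [-0.  -0.1  0.6] q [ 0.7   0.28  1.82 -0.68  0.7  -0.31]
[0.0023, 0.0026, -0.0015, -0.0099, -0.02, 0.0331, 1]
[0.0023, 0.0026, -0.0015, -0.0289, -0.0177, 0.0464, 1]
[0.0023, 0.0026, -0.0015, -0.0455, -0.019, 0.058, 1]
[0.0023, 0.0026, -0.0015, -0.0568, -0.0227, 0.0658, 1]
[0.0023, 0.0026, -0.0015, -0.0681, -0.0263, 0.0736, 1]
```

Request:
carry_out --pt "0.0023 0.0026 -0.0015 -0.01 -0.02 0.0331 1" --pt "0.0023 0.0026 -0.0015 -0.0289 -0.0177 0.0464 1" --pt "0.0023 0.0026 -0.0015 -0.0455 -0.019 0.058 1" --pt "0.0023 0.0026 -0.0015 -0.0568 -0.0227 0.0658 1" --pt "0.0023 0.0026 -0.0015 -0.0681 -0.0263 0.0736 1"

```text
t: 10.35
tool_pos: [0.5923, 0.4116, 0.0133]
tool_rot: [0.126, 2.545, -0.044]
contact_force: [-5.4, 2.3, 1.8]
opening: 0.0001
grip_force: 2.2
```

```bash
cat >> h.py <<'E'
def caps():
    T=get_image("top"); hsv=cv2.cvtColor(T["img"],cv2.COLOR_BGR2HSV)
    m=cv2.inRange(hsv,(105,150,60),(130,255,255)); m[:150]=0;m[300:]=0;m[:,:165]=0;m[:,310:]=0
    n,_,st,c=cv2.connectedComponentsWithStats(m)
    X=np.array([ray(T,[c[i]],.14)[0] for i in range(1,n) if st[i,4]>100]); X=X[X[:,1].argsort()]
    v=X[-1]-X[0]; print("caps n",len(X),"yaw",np.arctan2(-v[0],v[1]).round(3),"mean",X.mean(0)[:2].round(4),"dock",loc(X.mean(0)))
E
python3 - <<'E'
from h import *
A=tool(-.1,.6); caps()
p=get_obs()["tool_pos"]
rowsR([(p[0]+.004*i,p[1]-.0015*i,.018,A) for i in range(1,6)])
E
```

```text
caps n 3 yaw 0.143 mean [0.6543 0.3327] dock [-0.021  -0.0045]
t 10.4 pos [0.5927 0.4112 0.0132] F [-2.1  0.9 -0.5] q [ 0.65  0.32  1.79 -0.66  0.68 -0.37]
[-0.0011, -0.0018, 0.0006, -0.0203, -0.0037, -0.0055, 1]
[-0.0011, -0.0018, 0.0006, -0.0317, -0.0073, 0.0023, 1]
[-0.0011, -0.0018, 0.0006, -0.0431, -0.011, 0.01, 1]
[-0.0011, -0.0018, 0.0006, -0.0545, -0.0146, 0.0177, 1]
[-0.0011, -0.0018, 0.0006, -0.0659, -0.0183, 0.0254, 1]
```

Yaw has dropped from 0.165 to 0.143 with only 5 N of push. It's moving, so I'll continue.

Request:
carry_out --pt "-0.0011 -0.0018 0.0006 -0.0203 -0.0037 -0.0055 1" --pt "-0.0011 -0.0018 0.0006 -0.0317 -0.0073 0.0023 1" --pt "-0.0011 -0.0018 0.0006 -0.0431 -0.011 0.01 1" --pt "-0.0011 -0.0018 0.0006 -0.0545 -0.0146 0.0177 1"

```text
t: 10.8
tool_pos: [0.6086, 0.4055, 0.0181]
tool_rot: [0.126, 2.538, -0.039]
contact_force: [-3.9, 2.6, 0.8]
opening: -0.0001
grip_force: 2.2
```

Run:
```python
from h import *
A=tool(-.1,.6); caps()
p=get_obs()["tool_pos"]
rowsR([(p[0]+.004*i,p[1]-.001*i,.018,A) for i in range(1,6)])
```

```text
caps n 3 yaw 0.059 mean [0.6629 0.3326] dock [-0.0124 -0.0041]
t 10.85 pos [0.6092 0.4052 0.0183] F [-2.8  0.8 -0.6] q [ 0.63  0.33  1.78 -0.65  0.67 -0.4 ]
[-0.0, 0.0003, 0.0001, -0.0107, -0.002, 0.0084, 1]
[-0.0, 0.0003, 0.0001, -0.0219, -0.004, 0.0161, 1]
[-0.0, 0.0003, 0.0001, -0.0331, -0.006, 0.0238, 1]
[-0.0, 0.0003, 0.0001, -0.0444, -0.008, 0.0315, 1]
[-0.0, 0.0003, 0.0001, -0.0556, -0.0099, 0.0392, 1]
```

Request:
carry_out --pt "0 0.0003 0.0001 -0.0107 0 0.0084 1" --pt "0 0.0003 0.0001 -0.022 0 0.0161 1" --pt "0 0.0003 0.0001 -0.033 0 0.0238 1" --pt "0 0.0003 0.0001 -0.044 0 0.0315 1"

```text
t: 11.25
tool_pos: [0.6247, 0.4044, 0.0178]
tool_rot: [0.126, 2.539, -0.038]
contact_force: [-5.0, 4.7, 0.2]
opening: 0.0001
grip_force: 2.7
```

Run:
```python
from h import *
A=tool(-.1,.6); caps()
p=get_obs()["tool_pos"]
rowsR([(p[0]+.003*i,p[1],.018,A) for i in range(1,6)])
```

```text
caps n 3 yaw -0.031 mean [0.6726 0.3321] dock [-0.0027 -0.0041]
t 11.3 pos [0.6252 0.4041 0.018 ] F [-2.2  2.4 -0.1] q [ 0.61  0.35  1.75 -0.64  0.67 -0.42]
[0.0002, 0.0, -0.0, -0.0083, 0.001, 0.0056, 1]
[0.0002, 0.0, -0.0, -0.0165, 0.002, 0.0112, 1]
[0.0002, 0.0, -0.0, -0.0247, 0.003, 0.0168, 1]
[0.0002, 0.0, -0.0, -0.0329, 0.004, 0.0224, 1]
[0.0002, 0.0, -0.0, -0.0411, 0.005, 0.028, 1]
```

Nearly square, so I'll back off, open the fingers, centre them and seat the crate with two fingertips.

Run:
```python
from h import *
A=tool(-.055,.6)
rowsR([(.59,.404,.018,A),(.59,.36,.018,A),(.59,.336,.018,A)],-1)
```

```text
t 11.3 pos [0.6252 0.4041 0.018 ] F [-2.2  2.4 -0.1] q [ 0.61  0.35  1.75 -0.64  0.67 -0.42]
[-0.0079, 0.0, -0.0118, 0.0964, -0.0121, -0.066, -1]
[-0.0079, 0.0, -0.0118, 0.0843, -0.158, -0.0579, -1]
[-0.0079, 0.0, -0.0118, 0.0777, -0.2376, -0.0534, -1]
```

Request:
carry_out --pt "-0.008 0 -0.0118 0.096 -0.012 -0.066 -1" --pt "-0.008 0 -0.0118 0.084 -0.158 -0.058 -1" --pt "-0.008 0 -0.0118 0.078 -0.238 -0.053 -1" --pt "-0.008 0 -0.0118 0.078 -0.238 -0.053 -1" --pt "-0.008 0 -0.0118 0.078 -0.238 -0.053 -1"

```text
t: 11.8
tool_pos: [0.5902, 0.3349, 0.0183]
tool_rot: [0.071, 2.54, -0.023]
contact_force: [0.1, -0.9, -0.2]
opening: 0.0722
grip_force: 0.0
```

Run:
```python
from h import *
caps()
A=tool(-.055,.6)
rowsR([(.606,.336,.018,A),(.616,.335,.018,A),(.622,.335,.018,A),(.627,.335,.018,A),(.632,.335,.018,A)],-1)
```

```text
caps n 3 yaw -0.035 mean [0.6729 0.332 ] dock [-0.0023 -0.0041]
t 11.85 pos [0.5903 0.3356 0.0184] F [ 0.1 -0.3  0.2] q [ 0.54  0.2   1.94 -0.62  0.58 -0.53]
[-0.0001, 0.0003, -0.0001, -0.0422, 0.0042, 0.0307, -1]
[-0.0001, 0.0003, -0.0001, -0.0698, 0.0027, 0.0496, -1]
[-0.0001, 0.0003, -0.0001, -0.0863, 0.0038, 0.0609, -1]
[-0.0001, 0.0003, -0.0001, -0.1, 0.0048, 0.0703, -1]
[-0.0001, 0.0003, -0.0001, -0.1137, 0.0057, 0.0798, -1]
```

Request:
carry_out --pt "-0.0001 0.0003 -0.0001 -0.042 0.0042 0.0307 -1" --pt "-0.0001 0.0003 -0.0001 -0.07 0.0027 0.0496 -1" --pt "-0.0001 0.0003 -0.0001 -0.0863 0.0038 0.0609 -1" --pt "-0.0001 0.0003 -0.0001 -0.1 0.0048 0.0703 -1" --pt "-0.0001 0.0003 -0.0001 -0.1137 0.0057 0.0798 -1"

```text
t: 12.35
tool_pos: [0.6309, 0.3351, 0.0167]
tool_rot: [0.069, 2.543, -0.022]
contact_force: [-8.5, 2.5, 6.0]
opening: 0.0855
grip_force: 4.3
```

Run:
```python
from h import *
caps()
A=tool(-.055,.6); p=get_obs()["tool_pos"]
rowsR([(p[0]+.003*i,.335,.018,A) for i in range(1,6)],-1)
```

```text
caps n 3 yaw -0.041 mean [0.6735 0.3321] dock [-0.0018 -0.004 ]
t 12.4 pos [0.6313 0.3352 0.0169] F [-1.2  0.3  0.2] q [ 0.5   0.27  1.86 -0.58  0.57 -0.59]
[0.0, -0.0006, 0.0002, -0.0104, -0.0002, 0.0026, -1]
[0.0, -0.0006, 0.0002, -0.0186, 0.0004, 0.0082, -1]
[0.0, -0.0006, 0.0002, -0.0269, 0.0009, 0.0138, -1]
[0.0, -0.0006, 0.0002, -0.0351, 0.0015, 0.0195, -1]
[0.0, -0.0006, 0.0002, -0.0434, 0.002, 0.0251, -1]
```

Request:
carry_out --pt "0 -0.0006 0.0002 -0.0104 0 0.0026 -1" --pt "0 -0.0006 0.0002 -0.0186 0 0.0082 -1" --pt "0 -0.0006 0.0002 -0.0269 0 0.0138 -1" --pt "0 -0.0006 0.0002 -0.035 0.001 0.0195 -1" --pt "0 -0.0006 0.0002 -0.0434 0.002 0.0251 -1"

```text
t: 12.9
tool_pos: [0.6355, 0.3353, 0.0139]
tool_rot: [0.077, 2.558, -0.029]
contact_force: [-81.8, 3.0, 49.1]
opening: 0.0855
grip_force: 40.9
```

Run:
```python
from h import *
caps()
A=tool(-.055,.6); p=get_obs()["tool_pos"]
rowsR([(p[0]+.003*i,.335,.018,A) for i in range(1,6)],-1)
```

```text
caps n 3 yaw -0.07 mean [0.6768 0.3321] dock [ 0.0015 -0.0038]
t 12.95 pos [0.6354 0.3354 0.014 ] F [-64.3   2.4  36.6] q [ 0.5   0.28  1.84 -0.56  0.59 -0.61]
[-0.0023, -0.0056, -0.0009, -0.0157, -0.0008, -0.0056, -1]
[-0.0023, -0.0056, -0.0009, -0.0241, -0.0002, -0.0001, -1]
[-0.0023, -0.0056, -0.0009, -0.0324, 0.0005, 0.0054, -1]
[-0.0023, -0.0056, -0.0009, -0.0407, 0.0011, 0.0109, -1]
[-0.0023, -0.0056, -0.0009, -0.0491, 0.0017, 0.0164, -1]
```

The crate is hard against the back plate: 82 N at the stop, caps at dock (0.0015, -0.004). I'll back away and close the fingers, then go round to the outer side of the bar.

Run:
```python
from h import *
A=tool(-.055,.6)
rowsR([(.59,.337,.02,A),(.55,.33,.1,A),(.53,.26,.17,A)],1)
```

```text
t 12.95 pos [0.6354 0.3354 0.014 ] F [-64.3   2.4  36.6] q [ 0.5   0.28  1.84 -0.56  0.59 -0.61]
[-0.0023, -0.0056, -0.0009, 0.1153, -0.004, -0.0999, 1]
[-0.0023, -0.0056, -0.0009, 0.0787, -0.0366, -0.3949, 1]
[-0.0023, -0.0056, -0.0009, -0.0055, -0.2746, -0.6176, 1]
```

Request:
carry_out --pt "-0.0023 -0.0056 -0.0009 0.115 0 -0.1 -1" --pt "-0.0023 -0.0056 -0.0009 0.079 -0.037 -0.395 1" --pt "-0.0023 -0.0056 -0.0009 0.079 -0.037 -0.395 1" --pt "-0.0023 -0.0056 -0.0009 -0.0055 -0.275 -0.618 1" --pt "-0.0023 -0.0056 -0.0009 -0.0055 -0.275 -0.618 1"

```text
t: 13.45
tool_pos: [0.5373, 0.2587, 0.1727]
tool_rot: [0.06, 2.523, -0.014]
contact_force: [1.2, 0.2, 0.7]
opening: 0.0281
grip_force: 0.0
```

Request:
carry_out --pt "-0.0001 0 0 0 0 0 1" --pt "0 0 0 0 0 0 1"

```text
t: 13.65
tool_pos: [0.5388, 0.2583, 0.1733]
tool_rot: [0.066, 2.52, -0.013]
contact_force: [0.3, 0.2, -0.5]
opening: 0.0003
grip_force: 0.0
```

Run:
```python
from h import *
caps()
T=get_image("top");S=get_image("scene")
f=lambda L,x,y:[(x+a/4,y+b/4) for a,b in L]
A=tool(-.055,.6)
rowsR([(.549,.122,.17,A),(.549,.122,.09,A),(.549,.122,.042,A)],1)
a=cv2.resize(T["img"][160:310,160:360],None,fx=4,fy=4,interpolation=2); cv2.imwrite("pics/t10.png",a)
```

```text
caps n 3 yaw -0.07 mean [0.6763 0.3322] dock [ 0.001  -0.0038]
t 13.8 pos [0.5376 0.2587 0.169 ] F [-0.3 -0.1 -0.1] q [ 0.45 -0.26  2.09 -0.4   0.79 -0.86]
[0.0018, 0.0047, 0.0012, -0.0515, -0.4532, 0.0311, 1]
[0.0018, 0.0047, 0.0012, 0.1023, -0.4538, 0.2489, 1]
[0.0018, 0.0047, 0.0012, 0.1946, -0.4542, 0.3796, 1]
```

Request:
carry_out --pt "0.0018 0.0047 0.0012 -0.05 -0.453 0.031 1" --pt "0.0018 0.0047 0.0012 -0.05 -0.453 0.031 1" --pt "0.0018 0.0047 0.0012 -0.05 -0.453 0.031 1" --pt "0.0018 0.0047 0.0012 0.102 -0.454 0.249 1" --pt "0.0018 0.0047 0.0012 0.102 -0.454 0.249 1"

```text
t: 14.3
tool_pos: [0.5487, 0.1207, 0.0882]
tool_rot: [0.074, 2.542, -0.022]
contact_force: [-0.3, 0.2, -2.0]
opening: -0.0
grip_force: 0.0
```

Request:
carry_out --pt "0 0 0 0.08 0 0.11 1" --pt "0 0 0 0.08 0 0.11 1" --pt "0 0 0 0.08 0 0.11 1"

```text
t: 14.6
tool_pos: [0.5479, 0.1224, 0.0493]
tool_rot: [0.07, 2.542, -0.021]
contact_force: [0.8, -0.8, 1.5]
opening: -0.0001
grip_force: 0.0
```

```bash
cat >> h.py <<'E'
PV=np.array([.618,.203])
def arc(ths,s=.09,z=.042,extra=0):
    A=tool(-.055,.6); out=[]
    for th in ths:
        u=np.array([-np.sin(th),np.cos(th),0]); n=np.array([-np.cos(th),-np.sin(th),0])
        off=.003+abs(n[0])*.010+abs(n[1])*.0145+extra
        p=PV+Ro.from_euler('z',DY).apply(s*u+off*n)[:2]; out.append((p[0],p[1],z,A))
    print([tuple(np.round(o[:3],3)) for o in out]); rowsR(out,1)
E
python3 - <<'E'
from h import *
arc([2.0,1.9,1.8,1.7,1.6])
E
```

```text
[(np.float64(0.542), np.float64(0.151), np.float64(0.042)), (np.float64(0.537), np.float64(0.159), np.float64(0.042)), (np.float64(0.533), np.float64(0.168), np.float64(0.042)), (np.float64(0.53), np.float64(0.178), np.float64(0.042)), (np.float64(0.528), np.float64(0.188), np.float64(0.042))]
t 14.6 pos [0.5479 0.1224 0.0493] F [ 0.8 -0.8  1.5] q [ 0.14 -0.2   2.27 -0.23  0.49 -1.2 ]
[0.0002, -0.0004, 0.0, 0.0353, 0.0946, 0.0054, 1]
[0.0002, -0.0004, 0.0, 0.05, 0.1212, -0.0046, 1]
[0.0002, -0.0004, 0.0, 0.0624, 0.15, -0.0131, 1]
[0.0002, -0.0004, 0.0, 0.0724, 0.1808, -0.0198, 1]
[0.0002, -0.0004, 0.0, 0.0795, 0.2131, -0.0247, 1]
```

Request:
carry_out --pt "0.0002 -0.0004 0 0.035 0.0946 0.0054 1" --pt "0.0002 -0.0004 0 0.05 0.121 -0.0046 1" --pt "0.0002 -0.0004 0 0.0624 0.15 -0.013 1" --pt "0.0002 -0.0004 0 0.0724 0.181 -0.02 1" --pt "0.0002 -0.0004 0 0.0795 0.213 -0.0247 1"

```text
t: 15.1
tool_pos: [0.5309, 0.1887, 0.0479]
tool_rot: [0.071, 2.531, -0.019]
contact_force: [1.3, -1.1, 0.9]
opening: -0.0
grip_force: 0.5
```

Run:
```python
from h import *
arc([1.48,1.36,1.24,1.12,1.0])
```

```text
[(np.float64(0.526), np.float64(0.198), np.float64(0.042)), (np.float64(0.526), np.float64(0.208), np.float64(0.042)), (np.float64(0.527), np.float64(0.218), np.float64(0.042)), (np.float64(0.529), np.float64(0.229), np.float64(0.042)), (np.float64(0.533), np.float64(0.239), np.float64(0.042))]
t 15.1 pos [0.5309 0.1887 0.0479] F [ 1.3 -1.1  0.9] q [ 0.31 -0.17  2.25 -0.42  0.52 -0.9 ]
[0.0007, 0.0031, -0.0004, 0.0254, 0.0298, 0.0063, 1]
[0.0007, 0.0031, -0.0004, 0.0274, 0.0635, 0.0049, 1]
[0.0007, 0.0031, -0.0004, 0.0263, 0.098, 0.0058, 1]
[0.0007, 0.0031, -0.0004, 0.0217, 0.133, 0.0092, 1]
[0.0007, 0.0031, -0.0004, 0.0134, 0.1678, 0.015, 1]
```

Request:
carry_out --pt "0.0007 0.0031 -0.0004 0.0254 0.03 0.0063 1" --pt "0.0007 0.0031 -0.0004 0.0274 0.0635 0.0049 1" --pt "0.0007 0.0031 -0.0004 0.0263 0.098 0.0058 1" --pt "0.0007 0.0031 -0.0004 0.0217 0.133 0.0092 1" --pt "0.0007 0.0031 -0.0004 0.0134 0.168 0.015 1"

```text
t: 15.6
tool_pos: [0.5327, 0.2392, 0.0413]
tool_rot: [0.071, 2.542, -0.022]
contact_force: [-0.9, -1.5, 0.1]
opening: 0.0004
grip_force: 0.6
```

Run:
```python
from h import *
arc([.9,.78,.66,.54,.42])
```

```text
[(np.float64(0.537), np.float64(0.247), np.float64(0.042)), (np.float64(0.543), np.float64(0.257), np.float64(0.042)), (np.float64(0.551), np.float64(0.266), np.float64(0.042)), (np.float64(0.559), np.float64(0.274), np.float64(0.042)), (np.float64(0.569), np.float64(0.281), np.float64(0.042))]
t 15.6 pos [0.5327 0.2392 0.0413] F [-0.9 -1.5  0.1] q [ 0.42 -0.08  2.18 -0.51  0.55 -0.73]
[-0.0001, -0.0004, -0.0002, -0.0119, 0.0281, 0.0053, 1]
[-0.0001, -0.0004, -0.0002, -0.0272, 0.061, 0.0158, 1]
[-0.0001, -0.0004, -0.0002, -0.0462, 0.0919, 0.0288, 1]
[-0.0001, -0.0004, -0.0002, -0.0688, 0.12, 0.0442, 1]
[-0.0001, -0.0004, -0.0002, -0.0948, 0.1448, 0.0619, 1]
```

Request:
carry_out --pt "-0.0001 -0.0004 -0.0002 -0.0119 0.0281 0.0053 1" --pt "-0.0001 -0.0004 -0.0002 -0.0272 0.061 0.0158 1" --pt "-0.0001 -0.0004 -0.0002 -0.0462 0.092 0.0288 1" --pt "-0.0001 -0.0004 -0.0002 -0.0688 0.12 0.0442 1" --pt "-0.0001 -0.0004 -0.0002 -0.0948 0.145 0.0619 1"

```text
t: 16.1
tool_pos: [0.5678, 0.2798, 0.0383]
tool_rot: [0.07, 2.545, -0.024]
contact_force: [-1.3, -1.8, 0.4]
opening: 0.0002
grip_force: 0.6
```

Run:
```python
from h import *
arc([.32,.22,.13,.06,.0])
```

```text
[(np.float64(0.578), np.float64(0.285), np.float64(0.042)), (np.float64(0.588), np.float64(0.289), np.float64(0.042)), (np.float64(0.597), np.float64(0.292), np.float64(0.042)), (np.float64(0.604), np.float64(0.293), np.float64(0.042)), (np.float64(0.61), np.float64(0.294), np.float64(0.042))]
t 16.1 pos [0.5678 0.2798 0.0383] F [-1.3 -1.8  0.4] q [ 0.46  0.05  2.06 -0.54  0.57 -0.66]
[-0.0005, -0.0014, 0.0003, -0.0342, 0.0205, 0.0082, 1]
[-0.0005, -0.0014, 0.0003, -0.06, 0.0348, 0.0256, 1]
[-0.0005, -0.0014, 0.0003, -0.0844, 0.0447, 0.0421, 1]
[-0.0005, -0.0014, 0.0003, -0.104, 0.0503, 0.0554, 1]
[-0.0005, -0.0014, 0.0003, -0.1212, 0.0536, 0.067, 1]
```

Request:
carry_out --pt "-0.0005 -0.0014 0.0003 -0.0342 0.0205 0.0082 1" --pt "-0.0005 -0.0014 0.0003 -0.06 0.035 0.0256 1" --pt "-0.0005 -0.0014 0.0003 -0.0844 0.0447 0.042 1" --pt "-0.0005 -0.0014 0.0003 -0.104 0.05 0.0554 1" --pt "-0.0005 -0.0014 0.0003 -0.121 0.0536 0.067 1"

```text
t: 16.6
tool_pos: [0.61, 0.2929, 0.0423]
tool_rot: [0.07, 2.54, -0.021]
contact_force: [-0.3, -0.2, -0.1]
opening: -0.0001
grip_force: 0.5
```

Run:
```python
from h import *
caps(); p=get_obs()["tool_pos"]; A=tool(-.055,.6)
rowsR([(p[0]+.0015*i,p[1],.042,A) for i in range(1,6)])
```

```text
caps n 3 yaw -0.07 mean [0.6764 0.3322] dock [ 0.0011 -0.0037]
t 16.65 pos [0.6107 0.293  0.0427] F [ 0.2 -0.5  0.8] q [ 0.45  0.14  1.96 -0.53  0.57 -0.68]
[0.0002, 0.0004, -0.0002, -0.0028, 0.0003, 0.0047, 1]
[0.0002, 0.0004, -0.0002, -0.007, 0.0006, 0.0075, 1]
[0.0002, 0.0004, -0.0002, -0.0111, 0.0008, 0.0103, 1]
[0.0002, 0.0004, -0.0002, -0.0152, 0.0011, 0.0131, 1]
[0.0002, 0.0004, -0.0002, -0.0193, 0.0014, 0.016, 1]
```

Request:
carry_out --pt "0.0002 0.0004 -0.0002 -0.0028 0 0.0047 1" --pt "0.0002 0.0004 -0.0002 -0.007 0 0.0075 1" --pt "0.0002 0.0004 -0.0002 -0.011 0 0.0103 1" --pt "0.0002 0.0004 -0.0002 -0.011 0 0.0103 1"

```text
t: 17.05
tool_pos: [0.6135, 0.2929, 0.0417]
tool_rot: [0.07, 2.542, -0.022]
contact_force: [-2.7, 0.6, 2.2]
opening: -0.0001
grip_force: 1.6
```

Run:
```python
from h import *
p=get_obs()["tool_pos"]; A=tool(-.055,.6)
rowsR([(p[0]+.002*i,p[1],.042,A) for i in range(1,6)])
```

```text
t 17.05 pos [0.6135 0.2929 0.0417] F [-2.7  0.6  2.2] q [ 0.45  0.14  1.95 -0.53  0.57 -0.69]
[-0.0001, -0.0004, 0.0001, -0.0061, 0.0004, 0.0029, 1]
[-0.0001, -0.0004, 0.0001, -0.0116, 0.0007, 0.0066, 1]
[-0.0001, -0.0004, 0.0001, -0.0171, 0.0011, 0.0104, 1]
[-0.0001, -0.0004, 0.0001, -0.0226, 0.0015, 0.0141, 1]
[-0.0001, -0.0004, 0.0001, -0.0281, 0.0018, 0.0179, 1]
```

Request:
carry_out --pt "-0.0001 -0.0004 0.0001 -0.0061 0 0.0029 1" --pt "-0.0001 -0.0004 0.0001 -0.0116 0 0.0066 1" --pt "-0.0001 -0.0004 0.0001 -0.0116 0 0.0066 1"

```text
t: 17.35
tool_pos: [0.6143, 0.2929, 0.0413]
tool_rot: [0.071, 2.546, -0.024]
contact_force: [-28.1, 0.0, 19.7]
opening: 0.0001
grip_force: 14.4
```

Run:
```python
from h import *
A=tool(-.055,.6)
rowsR([(.58,.29,.043,A),(.52,.28,.1,A),(.46,.27,.18,A)])
```

```text
t 17.35 pos [0.6143 0.2929 0.0413] F [-28.1   0.   19.7] q [ 0.45  0.15  1.95 -0.52  0.58 -0.7 ]
[-0.0008, -0.0017, -0.0, 0.0908, -0.016, -0.0684, 1]
[-0.0008, -0.0017, -0.0, 0.1483, -0.0609, -0.3365, 1]
[-0.0008, -0.0017, -0.0, 0.1627, -0.106, -0.6682, 1]
```

The bar is at its hard stop. Coming away now.

Request:
carry_out --pt "-0.0008 -0.0017 0 0.091 -0.016 -0.068 1" --pt "-0.0008 -0.0017 0 0.148 -0.061 -0.336 1" --pt "-0.0008 -0.0017 0 0.148 -0.061 -0.336 1" --pt "-0.0008 -0.0017 0 0.163 -0.106 -0.668 1" --pt "-0.0008 -0.0017 0 0.163 -0.106 -0.668 1"

```text
t: 17.85
tool_pos: [0.4615, 0.2686, 0.1796]
tool_rot: [0.068, 2.536, -0.02]
contact_force: [0.1, 0.8, 1.8]
opening: -0.0003
grip_force: 0.0
```

Request:
carry_out --pt "0 0 0 0 0 -0.1 1" --pt "0 0 0 0 0 -0.1 1" --pt "0 0 0 0 0 -0.1 1"

```text
t: 18.15
tool_pos: [0.4461, 0.2704, 0.2047]
tool_rot: [0.068, 2.533, -0.017]
contact_force: [-0.9, 0.4, -0.6]
opening: 0.0001
grip_force: 0.0
```

Run:
```python
from h import *
caps(); T=get_image("top");S=get_image("scene"); print(get_obs()["tool_pos"])
a=cv2.resize(T["img"][160:270,150:350],None,fx=3,fy=3,interpolation=2)
b=cv2.resize(S["img"][140:230,230:430],None,fx=3,fy=3,interpolation=2)
cv2.imwrite("pics/end.png",np.vstack([a,b]))
```

```text
caps n 3 yaw -0.071 mean [0.6764 0.3322] dock [ 0.0011 -0.0037]
[0.44567401 0.26949513 0.20158868]
```

View pics/end.png

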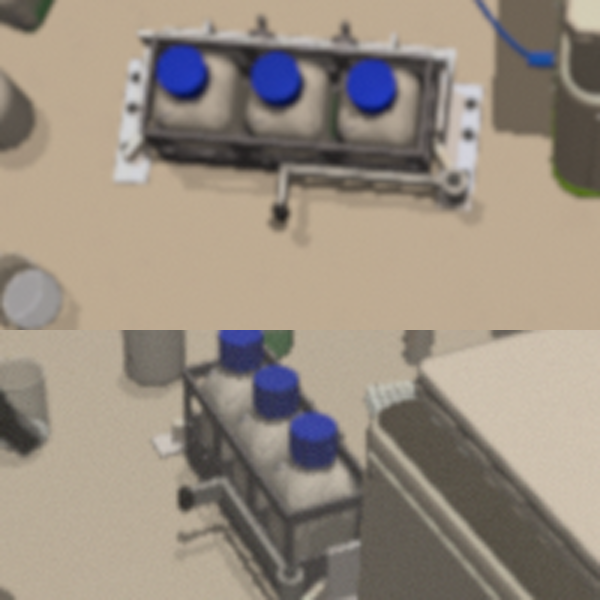

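The crate is home and square against the plate. The bar is shut across its front, with the knob at (280,213) and the pivot at (455,180), and the beaker hasn't moved.

```bash
python3 -c "
from station import finish_job
print(finish_job())"
```

```text
the job is handed in; nothing more can be done
None
```

I docked the crate square and fully home against the back plate, swung the retaining bar shut to its stop, moved the arm clear and handed the job in at about 18 s; on the way in the crate jammed in the left guide and I had to free it, and the judge's result was not shown.

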